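# Turn the plate on the bench dog and bed it in the corner fence

### The arm

A 7-joint arm with a two-finger parallel gripper is mounted at the origin on a cart in front of the work surface, level with it; the furniture and walls round the work are solid. World frame = base frame: x ahead of the robot, y to its left, z up, the work surface at z = 0. Lengths are in mm, angles in rad, forces in N, time in s.
With the tool pointing down it reaches from about 400 to 850 mm from the base axis. Payload 4.5 kg.
Tool frame: the origin (TCP) lies midway between the tips of the shut fingers; the grasp point (between the pads) lies 19 mm behind it; z points along the fingers, y is the direction in which the jaws open and shut (so a half turn about z gives the same grasp; the last joint's range is limited). The gripper opens to 85 mm and grips with 20 to 120 N. Pads are 22 mm wide; open, the fingers measure 114 mm over their backs; the gripper's body (76 mm by 85 mm) begins 54 mm behind the grasp point. The pads swing forward as they close: fully open they stand 13 mm farther back than shut.
Start: joints at [1.217, 0.689, -0.195, 1.565, 0.157, 0.902, -0.215], TCP at [236.376, -578.602, 231.317] pointing down, gripper open.
Joint ranges: [-3.01, 3.01], [-0.46, 2.08], [-1.47, 1.51], [0.13, 2.56], [-1, 4.14], [0.04, 2.09], [-2.66, 2.66]. Speed limits (rad/s): [2.57, 2.57, 3.14, 3.14, 3.14, 3.14, 3.14].

### API

Orientations are given as a rotation vector (axis times angle).
In Python, from workcell import readout, snapshot, camera_model, r, find_in, trace, pinpoint gives the robot as it stands. The module is installed in compiled form; this text tells all that it offers.
- The arm moves only by the shell command python3 -m pendant 'ROWS' [OPENING] [FORCE]. ROWS is JSON, a list of rows, each an object with "slide": the shift along the world's x, y, z in cm, a list of three; "turn": the turn about the world's z in degrees. In form: [{"slide": [dx, dy, dz], "turn": turn}, ...]. A call has 1 to 8 rows; each row is the pose to reach, as a shift and turn from the pose commanded when the call began; what a row does not reach only later rows make up. A row lasts 1/12 s, in which the tool goes at most 41.7 mm and 7.16 degrees, less where a joint would pass 70% of its speed; a pose out of reach is approached as far as the arm can. A call with a gripper value outside its range is refused whole. OPENING is the finger opening in cm, from 0 to 8.54, set as the call begins (- or left out, the last holds). The fingers move at their own pace and stop on an object; FORCE is the grip in N (left out, the last holds). Time passes only in rows, so rows that repeat a pose let the fingers close. It gives the time, the measured TCP pose, the force and the opening at its end, in the units of the state.
- readout.read_state(): the state, without advancing time (a new reading comes with each control period).
- snapshot(name): name is "scene" or "top" or "wrist"; returns (picture, depth): 420x560x3 uint8, red, green, blue; 420x560 float32, mm along the optical axis (not along the pixel's ray), 0 where there is no reading.
- camera_model(name): a dict with "intrinsics" (3x3 intrinsics, pixels), "world_to_cam" (4x4, takes a point from world to camera coordinates); the wrist camera has in their place "T_tool_cam" (4x4, takes a point from camera to tool coordinates, whose origin is the TCP and whose axes are the flange's). Camera axes: x right, y down, z forward; pixel columns grow to the right and rows downward; lengths in mm; the calibration is good to about 2 mm. A picture is of the moment at which its call begins: read the wrist's pose just before it. camera_model takes no time and is no camera call.
- r.close_job(): hands the job in, once; it reports no verdict.
Trained networks look in the newest picture that a camera, given by its name, has taken for a name from the list of things; names that differ only in an ending like _2 or _b are one class to them, and where a whole thing is asked for, a point or a joint stands for the part that bears it (a point fixed in the world has none). Each returns a list of dicts, best first, with "conf" (0 to 1); they miss things now and then, are a little off and sometimes report something else, mostly with a low value. They report only what shows in the picture. A call takes as long as a camera call. They do not tell look-alikes from the thing itself.
- find_in(camera, target): "location" ([x, y, z] in mm, in the coordinates of the camera as it stood for that picture, good to about 4 mm: the middle of the surface that is visible of it).
- trace(camera, target): "region" (420x560 bool, what is visible of it).
- pinpoint(camera, target): "location" ([x, y, z] in mm, in the coordinates of the camera as it stood for that picture, good to about 4 mm: a listed point, or the origin of a listed thing).
The state is a dict: "clock": time; "q": joint angles; "joint_vel": joint speeds; "joint_torque": joint torques, N m; "position": TCP position; "orientation": TCP orientation; "ft_force": force on the tool from outside, world axes, zero at the start; "ft_torque": the same for the moment, N m; "finger_gap": finger opening in mm.
Only numpy, scipy, OpenCV 4.12 (cv2) and the standard library are available. Lean on these libraries where they do the work, as an engineer would, in place of code of your own. Each camera call takes 0.05 s, during which the arm holds its last target. There are 200 camera calls.

### The job

First lift the small cardboard box out of the corner fence and set it down on the bench, right side up and at least 20 cm from the fence's inner corner. Then, without lifting the square aluminium plate off the bench, push it against the round steel post so that it turns a quarter turn about the post, and push it fully home into the corner fence, flat against both wooden legs with its notch over the steel key. Leave the brass tin, the pulley wheel and the oil can where they stand.

Things in the scene. Friction and masses are not known exactly. Their poses are not given: they have to be found in the camera images.
- corner_fence: fixed L of two dark wooden strips, 26 mm wide, 18 mm high. Origin: its inner corner at bench level. The plate goes where x < 0 and y < 0: one leg's inner face is x = 0 (leg from y = +26 to -120 mm), the other's is y = 0 (leg from x = +26 to -130 mm, with the steel key). +x points roughly away from the robot, +y roughly to its left, yaw within 0.15 rad
- home_place (a point): point at bench level where the centre of the plate's underside lies when it is fully home: (-50, -50, 0) mm in the fence's frame
- key_tip (a point): middle of the free end of the steel key at its top, (-50, -12, 18) mm in the fence's frame; the key is 18 mm wide, 18 mm high and stands 12 mm out of the leg toward -y
- turning_post: round dark steel post, 24 mm across, 45 mm high, fixed upright in the bench about 150 mm toward the robot and 140 mm to the right of the fence's corner. Origin: centre of its foot at bench level
- square_plate: loose square aluminium plate, 100 x 100 x 24 mm, 0.35 to 0.6 kg, too wide to grip. Origin: centre of its underside. Notch (34 mm wide, 16 deep, full thickness) in the middle of its +y edge. Starts flat to the right of the post, notch roughly away from the robot (90 +- 23 degrees clockwise from home). Home: axes as the fence's, reached by a quarter turn anticlockwise seen from above
- plate_notch (a point): middle of the notched (+y) edge line of the plate, at its top face: (0, +50, 24) mm in the plate's frame
- rivet_box: small closed cardboard box, pale grey, 57 mm (x) by 87 mm (y) by 35 mm high, about 0.25 kg, standing in the corner fence where the plate has to go. Origin: centre of its underside; z up.
- brass_tin: open brass tin, 58 mm across, 39 mm high, a bystander; origin: centre of its underside
- sheave: dark wooden pulley wheel lying flat, 63 mm across, 22 mm high, a bystander; origin: centre of its underside
- oil_can: brass oil can with a tall thin spout, 74 mm across, 186 mm high, a bystander; origin: centre of its underside
Not all that is in view belongs to the job. Several things look just like the square_plate: the one meant starts farthest to the robot's right.

How it is judged (in metres and radians):
On the way, in this order (a step that is already met when the one before it is completed fails the run):
1. the cardboard box stands upright on the bench, released, its centre more than 17 cm from the fence's inner corner (horizontal distance between rivet_box and corner_fence above 0.17 m and height (world z) of rivet_box below 0.004 m and angle between rivet_box's own z axis and vertical below 0.1 rad and linear speed of rivet_box below 0.02 m/s and contact force between rivet_box and the fingers below 0.1 N), for 0.1 s.
2. the plate is pressed against the post while it is part-way through its quarter turn (30 to 60 degrees from home) (angle between the y axis of square_plate and the y axis of corner_fence, either way round between 0.52 and 1.05 rad and contact force between square_plate and turning_post above 0.3 N).
3. the plate is fully home in the fence with its notch over the key (x of square_plate in the frame of corner_fence between -0.0535 and -0.0465 m and y of square_plate in the frame of corner_fence between -0.0535 and -0.0465 m and angle between the y axis of square_plate and the y axis of corner_fence, either way round below 0.045 rad and y of plate_notch in the frame of corner_fence above -0.02 m and height (world z) of square_plate below 0.003 m and linear speed of square_plate below 0.02 m/s), for 0.2 s.
At the end, for the whole second after the job is handed in: The plate lies flat on the bench within 3.5 mm of fully home along both legs of the fence and within 0.045 rad of square to it, its notch over the key; the cardboard box stands upright on the bench with its centre more than 17 cm from the fence's inner corner; both are at rest and released (all of step 1 and all of step 3); the robot touches nothing.
It fails at once if the plate is lifted or tipped off the bench (by more than 12 mm or 0.2 rad) (height (world z) of square_plate above 0.012 m or angle between square_plate's own z axis and vertical above 0.2 rad).
It fails at once if the brass tin, the pulley wheel or the oil can is shifted by more than 15 mm or tipped (distance of any of brass_tin, sheave, oil_can from where it was at the start of the episode above 0.015 m or angle between any of brass_tin, sheave, oil_can's own z axis and vertical above 0.3 rad).
It also fails if it takes over 72 s, if anything falls off the work surface, if the arm or the gripper's body presses on something with over 40 N, if the wrist force passes 120 N, or if a joint passes its speed limit or range.

## Working session

There is one attempt and no reset: what is moved stays moved. The work goes in short steps, Python scripts to look and compute and a shell command to move; the robot and the scene stay as the last step left them, time stands still between calls to the robot, and variables do not carry over. Pictures are saved under pics/ and viewed, about 8 in all and at most 12, crops included, and the job is handed in when it is done.

```bash
mkdir -p pics; cat > h.py <<'E'
import numpy as np, cv2
from scipy.spatial.transform import Rotation as R
from workcell import readout, snapshot, camera_model, r, find_in, trace, pinpoint
def cam2w(name, st=None):
    m=camera_model(name)
    if name!="wrist": return np.linalg.inv(np.array(m["world_to_cam"]))
    st=st or readout.read_state(); T=np.eye(4)
    T[:3,:3]=R.from_rotvec(st["orientation"]).as_matrix(); T[:3,3]=st["position"]
    return T@np.array(m["T_tool_cam"])
def snap(name):
    T=cam2w(name); p,d=snapshot(name); return p,d,T
def w(T,l): return (T@np.append(l,1))[:3]
def cloud(name,d,T):
    m=camera_model(name); K=np.array(m["intrinsics"]); v,u=np.mgrid[:420,:560]
    c=np.stack([(u-K[0,2])/K[0,0]*d,(v-K[1,2])/K[1,1]*d,d,np.ones_like(d)],-1)
    return (c@T.T)[...,:3]
def save(p,f): cv2.imwrite("pics/"+f,p[...,::-1])
E
python3 - <<'E'
from h import *
np.set_printoptions(precision=1,suppress=True)
ims=[]
for n in ("scene","top"):
    p,d,T=snap(n); ims.append(p)
    print(n,"campos",T[:3,3])
    for t in ("corner_fence","home_place","key_tip","turning_post","square_plate","plate_notch","rivet_box","brass_tin","sheave","oil_can"):
        print(t,[(round(a["conf"],2),w(T,a["location"])) for a in pinpoint(n,t)[:4]])
    save(p,n+"0.png")
    np.savez(n+"0.npz",p=p,d=d,T=T)
print(readout.read_state())
E
```

```text
scene campos [-107.2  729.8  475.8]
corner_fence [(0.21, array([427.1, 125.1,   1.6]))]
home_place [(0.77, array([604.1, 174. ,   0.2]))]
key_tip [(0.71, array([605.2, 206.5,  18.6]))]
turning_post [(0.46, array([512.4,  65.9,   0.1]))]
square_plate [(0.84, array([587.1, -64.4,  -1.9])), (0.71, array([670.8, 421.4,  -4.1])), (0.55, array([368.4, 263.3,  -1.5]))]
plate_notch [(0.57, array([314. , 256.8,  22.1])), (0.56, array([716.3, 437.9,  21.7])), (0.55, array([638.6, -39. ,  19.7]))]
rivet_box [(0.89, array([590.1, 146.8,  -2.3]))]
brass_tin [(0.89, array([430.1, 125.7,   0.6]))]
sheave [(0.52, array([739.1, -24.4,   0.7]))]
oil_can [(0.64, array([738.8, 255.1,  -4.8])), (0.52, array([604.9, 170.5,   1. ]))]
top campos [ 375.   131.8 1159.2]
corner_fence [(0.75, array([651.6, 218.1,   0.8]))]
home_place [(0.65, array([732.5, 250.1,  -0.3]))]
key_tip [(0.7, array([604.5, 205.7,  16.6]))]
turning_post []
square_plate [(0.78, array([366.5, 263.4,   4. ])), (0.64, array([674.6, 412.9,  -0.7])), (0.56, array([589.3, -62.2,  -0.3]))]
plate_notch [(0.93, array([310.7, 256.1,  22.7])), (0.8, array([718.8, 437.3,  28.2])), (0.78, array([636.8, -44.1,  18.6]))]
rivet_box [(0.65, array([589. , 143.5,  -0.1]))]
brass_tin [(0.64, array([429.9, 122.7,  -0.5]))]
sheave [(0.63, array([742.8, -27.7,  -0.8]))]
oil_can [(0.86, array([734.8, 251.8,   0.8]))]
{'clock': 1.1, 'q': array([ 1.2,  0.7, -0.2,  1.6,  0.2,  0.9, -0.2]), 'joint_vel': array([ 0., -0.,  0., -0.,  0., -0., -0.]), 'joint_torque': array([  0. , -54. ,  -1.3, -15.9,   0. ,   0. ,  -0. ]), 'position': array([ 236.4, -578.6,  231.3]), 'orientation': array([3.1, 0.6, 0. ]), 'ft_force': array([ 0.2,  0.1, -0.6]), 'ft_torque': array([ 0.1, -0. , -0. ]), 'finger_gap': 85.16453403029523}
```

```bash
python3 - <<'E'
from h import *
np.set_printoptions(precision=2,suppress=True)
f=np.load("top0.npz"); p,d,T=f["p"],f["d"],f["T"]
C=cloud("top",d,T)
def sel(c,rad,lo,hi):
    m=(np.hypot(C[...,0]-c[0],C[...,1]-c[1])<rad)&(C[...,2]>lo)&(C[...,2]<hi)&(d>0)
    return C[m]
def rect(P,n):
    h=cv2.minAreaRect(P[:,:2].astype(np.float32)); print(n,len(P),"z",np.median(P[:,2]),h)
rect(sel((588,-63),78,17,32),"plate")
rect(sel((589,145),62,28,42),"box")
rect(sel((512,66),40,38,52),"post")
rect(sel((640,180),160,12,26),"fence")
K=np.array(camera_model("top")["intrinsics"]);print(K)
W=np.linalg.inv(T)
for q in [(588,-63,24),(589,145,35),(512,66,45),(651,218,18)]:
    c=W@np.append(q,1);print((K@c[:3]/c[2])[:2])
E
```

```text
plate 1389 z 23.899051903333657 ((587.8325805664062, -63.33277893066406), (100.42780303955078, 101.04737854003906), 23.087909698486328)
box 742 z 34.51053773812566 ((590.9801635742188, 144.06866455078125), (57.968929290771484, 85.02577209472656), 1.7198461294174194)
post 69 z 45.46531616349853 ((509.7586975097656, 62.174983978271484), (23.080665588378906, 20.388362884521484), 0.6600643992424011)
fence 1169 z 17.709515020341087 ((656.9556884765625, 181.88235473632812), (246.21763610839844, 167.79360961914062), 14.235048294067383)
[[445.46   0.   284.55]
 [  0.   445.46 208.16]
 [  0.     0.     1.  ]]
[355.22 205.  ]
[275.14 201.35]
[305.5 231.6]
[248.17 178.54]
```

View pics/top0.png

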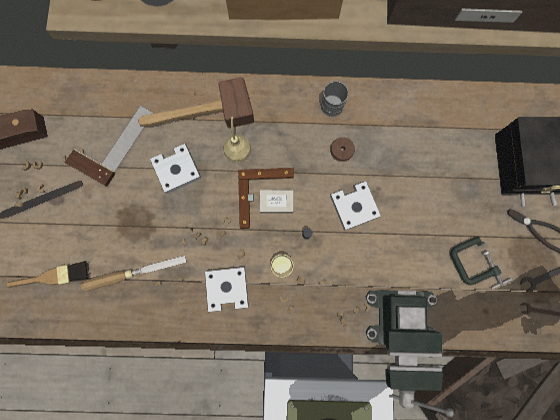

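View pics/scene0.png

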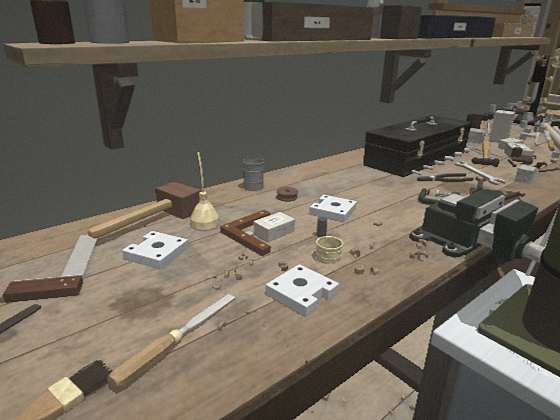

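```bash
python3 -m pendant '[{"slide":[4,8,2],"turn":7},{"slide":[8,16,3],"turn":14},{"slide":[12,24,3],"turn":21},{"slide":[12,24,3],"turn":24},{"slide":[12,24,3],"turn":24},{"slide":[12,24,3],"turn":24},{"slide":[12,24,3],"turn":24},{"slide":[12,24,3],"turn":24}]'
python3 -m pendant '[{"slide":[12,24,0],"turn":24},{"slide":[12,24,0],"turn":24},{"slide":[12,24,0],"turn":24},{"slide":[12,24,0],"turn":24},{"slide":[12,24,0],"turn":24},{"slide":[12,24,0],"turn":24},{"slide":[12,24,0],"turn":24},{"slide":[12,24,0],"turn":24}]'
python3 -m pendant '[{"slide":[9,20,0],"turn":22},{"slide":[9,20,0],"turn":22},{"slide":[9,20,0],"turn":22},{"slide":[9,20,0],"turn":22},{"slide":[9,20,0],"turn":22},{"slide":[9,20,0],"turn":22},{"slide":[9,20,0],"turn":22},{"slide":[9,20,0],"turn":22}]' 7.6 60
python3 - <<'E'
from h import *
np.set_printoptions(precision=1,suppress=True)
st=readout.read_state(); print(st["clock"],st["position"],st["orientation"],R.from_rotvec(st["orientation"]).as_matrix()[:,1])
print(camera_model("wrist"))
p,d,T=snap("wrist"); save(p,"w1.png"); np.savez("w1.npz",p=p,d=d,T=T)
for t in ("corner_fence","home_place","key_tip","turning_post","rivet_box"):
    print(t,[(round(a["conf"],2),w(T,a["location"])) for a in pinpoint("wrist",t)[:3]])
E
```

```text
clock: 1.77
position: [359.9, -333.2, 262.3]
orientation: [-2.883, -1.247, -0.005]
ft_force: [0.3, -0.0, -0.4]
finger_gap: 85.2
clock: 2.43
position: [479.2, -93.4, 261.8]
orientation: [-2.562, -1.817, -0.007]
ft_force: [-0.2, -0.5, 0.6]
finger_gap: 85.4
clock: 3.1
position: [566.4, 99.9, 260.8]
orientation: [2.178, 2.263, -0.003]
ft_force: [-0.1, -0.5, -0.4]
finger_gap: 76.1
3.1 [566.4  99.9 260.8] [ 2.2  2.3 -0. ] [ 1.  0. -0.]
{'intrinsics': array([[370.6,   0. , 282. ],
       [  0. , 370.6, 209.2],
       [  0. ,   0. ,   1. ]]), 'T_tool_cam': array([[   0. ,   -0.9,   -0.3,   84.5],
       [   1. ,    0. ,    0. ,   -1.2],
       [  -0. ,   -0.3,    0.9, -142.2],
       [   0. ,    0. ,    0. ,    1. ]])}
corner_fence [(0.77, array([648.8, 223.7,  -0.7])), (0.54, array([586.5, -62. ,   2.5]))]
home_place []
key_tip [(0.94, array([601.5, 207.8,  20.5])), (0.32, array([743.5, -30.4,  -1.4]))]
turning_post [(0.97, array([508.6,  66.3,  -2.6]))]
rivet_box [(0.72, array([592.8, 147.2,  -0.8]))]
```

View pics/w1.png

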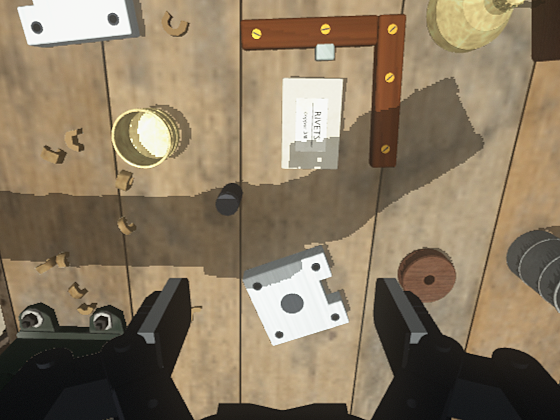

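```bash
cat > geo.py <<'E'
from h import *
np.set_printoptions(precision=2,suppress=True)
def edge(C,m,ax,lo,hi,side):
    """boundary coordinate (other axis) fitted along axis ax between lo,hi; side=-1 min, +1 max"""
    P=C[m]; o=1-ax; xs=[];ys=[]
    for b in np.arange(lo,hi,2.):
        q=P[(P[:,ax]>=b)&(P[:,ax]<b+2)]
        if len(q)>3: xs.append(b+1); ys.append(side*np.percentile(side*q[:,o],97))
    xs,ys=np.array(xs),np.array(ys)
    for _ in range(4):
        k=np.polyfit(xs,ys,1); rr=np.abs(ys-np.polyval(k,xs)); kk=rr<=max(1.0,1.5*np.median(rr)); xs,ys=xs[kk],ys[kk]
    return k,len(xs),rr.max()
def rect(C,d,c,rad,lo,hi,n):
    m=(np.hypot(C[...,0]-c[0],C[...,1]-c[1])<rad)&(C[...,2]>lo)&(C[...,2]<hi)&(d>0)
    P=C[m]; h=cv2.minAreaRect(P[:,:2].astype(np.float32)); print(n,len(P),"z",round(float(np.median(P[:,2])),1),np.round(h[0],1),np.round(h[1],1),round(h[2],2)); return h
E
python3 - <<'E'
from geo import *
f=np.load("w1.npz"); p,d,T=f["p"],f["d"],f["T"]; C=cloud("wrist",d,T)
m=(C[...,2]>13)&(C[...,2]<23)&(d>0)
mx=m&(C[...,0]>635)&(C[...,0]<700); my=m&(C[...,1]>208)&(C[...,1]<265)&(C[...,0]>515)
kx=edge(C,mx,1,110,200,-1); ky=edge(C,my,0,540,580,-1); ky2=edge(C,my,0,540,650,1)
print(kx,ky,ky2, "yaws",-np.degrees(kx[0][0]),np.degrees(ky[0][0]),np.degrees(ky2[0][0]))
A=np.array([[1,-kx[0][0]],[-ky[0][0],1]]); print("corner",np.linalg.solve(A,[kx[0][1],ky[0][1]]))
rect(C,d,(590,145),62,28,42,"box"); rect(C,d,(510,64),40,40,52,"post"); rect(C,d,(588,-63),78,19,30,"plate")
print("bench z",np.median(C[(d>0)&(abs(C[...,2])<12)][:,2]))
E
```

```text
(array([ -0.07, 666.88]), 45, np.float64(0.6945211426831293)) (array([  0.07, 176.63]), 20, np.float64(0.530018781360468)) (array([  0.07, 199.34]), 54, np.float64(0.9258957167301389)) yaws 4.0766126424946565 3.905564329668742 4.027263220135538
corner [651.15 221.02]
box 5281 z 34.4 [591.  144.5] [57.2 86.9] 1.46
post 399 z 44.8 [509.3  63.1] [22.7 22.7] 2.0
plate 5913 z 24.0 [587.8 -62. ] [100.1 100.8] 22.83
bench z -0.5272469188254831
```

```bash
python3 -m pendant '[{"slide":[2.45,4.45,-3],"turn":1.5},{"slide":[2.45,4.45,-6],"turn":1.5},{"slide":[2.45,4.45,-10],"turn":1.5},{"slide":[2.45,4.45,-14],"turn":1.5},{"slide":[2.45,4.45,-18],"turn":1.5},{"slide":[2.45,4.45,-21],"turn":1.5},{"slide":[2.45,4.45,-23.5],"turn":1.5},{"slide":[2.45,4.45,-24.9],"turn":1.5}]' 7.6 60
python3 -m pendant '[{"slide":[0,0,0],"turn":0},{"slide":[0,0,0],"turn":0},{"slide":[0,0,0],"turn":0},{"slide":[0,0,0],"turn":0},{"slide":[0,0,0],"turn":0},{"slide":[0,0,0],"turn":0}]' 3 40
```

```text
clock: 4.07
position: [589.2, 144.4, 9.3]
orientation: [-2.148, -2.291, 0.006]
ft_force: [-0.8, -0.2, -0.1]
finger_gap: 75.7
clock: 4.57
position: [591.5, 145.9, 13.3]
orientation: [2.148, 2.291, 0.002]
ft_force: [0.6, -0.8, -2.7]
finger_gap: 54.2
```

```bash
python3 -m pendant '[{"slide":[0,0,3],"turn":0},{"slide":[0,0,7],"turn":0},{"slide":[-2,-3,9],"turn":0},{"slide":[-4.5,-6,9],"turn":0},{"slide":[-6.5,-9.5,9],"turn":0},{"slide":[-8.5,-13,9],"turn":0},{"slide":[-10.5,-16,9],"turn":0},{"slide":[-12,-18,9],"turn":0}]'
python3 -m pendant '[{"slide":[-2,-2.5,-1],"turn":0},{"slide":[-3,-3.5,-3],"turn":0},{"slide":[-3,-3.5,-6],"turn":0},{"slide":[-3,-3.5,-7.5],"turn":0},{"slide":[-3,-3.5,-8.5],"turn":0},{"slide":[-3,-3.5,-8.8],"turn":0},{"slide":[-3,-3.5,-8.9],"turn":0},{"slide":[-3,-3.5,-8.9],"turn":0}]'
```

```text
clock: 5.23
position: [468.3, -38.3, 102.9]
orientation: [2.152, 2.288, -0.005]
ft_force: [0.8, 0.0, -2.7]
finger_gap: 53.8
clock: 5.9
position: [441.8, -68.8, 13.4]
orientation: [2.147, 2.292, 0.002]
ft_force: [1.1, -0.1, -2.3]
finger_gap: 54.2
```

```bash
python3 -m pendant '[{"slide":[0,0,-0.05],"turn":0},{"slide":[0,0,-0.1],"turn":0},{"slide":[0,0,-0.15],"turn":0},{"slide":[0,0,-0.15],"turn":0}]'
python3 -m pendant '[{"slide":[0,0,0],"turn":0},{"slide":[0,0,0],"turn":0},{"slide":[0,0,0],"turn":0},{"slide":[0,0,0],"turn":0},{"slide":[0,0,0],"turn":0},{"slide":[0,0,0],"turn":0}]' 7.6
```

```text
clock: 6.23
position: [441.5, -69.0, 12.6]
orientation: [2.148, 2.291, 0.002]
ft_force: [1.1, 0.3, 3.7]
finger_gap: 53.9
clock: 6.73
position: [440.9, -69.1, 11.8]
orientation: [2.148, 2.292, -0.0]
ft_force: [-0.2, -0.2, -0.8]
finger_gap: 76.0
```

```bash
python3 -m pendant '[{"slide":[0,0,4],"turn":0},{"slide":[0,0,8],"turn":5},{"slide":[3,-1.5,10],"turn":10},{"slide":[6.5,-3,10],"turn":16},{"slide":[10,-4.5,10],"turn":21.3},{"slide":[13.5,-6.5,10],"turn":21.3},{"slide":[17,-6.5,10],"turn":21.3},{"slide":[17.7,-6.5,10],"turn":21.3}]' 6.0
python3 -m pendant '[{"slide":[0,0,-3.5],"turn":0},{"slide":[0,0,-7],"turn":0},{"slide":[0,0,-9],"turn":0},{"slide":[0,0,-10],"turn":0},{"slide":[0,0,-10.6],"turn":0},{"slide":[0,0,-10.6],"turn":0}]'
python3 - <<'E'
from geo import *
p,d,T=snap("top"); C=cloud("top",d,T); save(p,"t2.png")
rect(C,d,(441,-69),62,28,42,"box")
E
```

```text
clock: 7.4
position: [594.2, -130.1, 106.6]
orientation: [-1.684, -2.648, 0.001]
ft_force: [1.6, -0.6, -0.3]
finger_gap: 59.9
clock: 7.9
position: [594.3, -127.9, -0.4]
orientation: [-1.687, -2.649, 0.001]
ft_force: [-0.2, -0.3, 0.5]
finger_gap: 60.2
box 789 z 34.8 [443.1 -72.5] [57.1 87.9] 4.23
```

```bash
python3 -m pendant '[{"slide":[0.9,0.3,0.5],"turn":0},{"slide":[2,0.8,0.6],"turn":0},{"slide":[2,0.8,0.6],"turn":0},{"slide":[2,0.8,0.6],"turn":0}]'
python3 -m pendant '[{"slide":[-0.4,0.95,0],"turn":0},{"slide":[-0.8,1.9,0],"turn":0},{"slide":[-1.2,2.85,0],"turn":0},{"slide":[-1.6,3.8,0],"turn":0},{"slide":[-2,4.75,0],"turn":0},{"slide":[-2.4,5.7,0],"turn":0},{"slide":[-2.8,6.7,0],"turn":0},{"slide":[-3.1,7.4,0],"turn":0}]'
python3 -m pendant '[{"slide":[0,0,0],"turn":0},{"slide":[0,0,0],"turn":0}]'
python3 - <<'E'
from geo import *
for n in ("wrist","top"):
    p,d,T=snap(n); C=cloud(n,d,T); save(p,n+"3.png")
    rect(C,d,(557,12),82,18,28,"plate")
E
```

```text
clock: 8.28
position: [615.8, -119.3, 7.8]
orientation: [1.686, 2.649, 0.003]
ft_force: [-1.0, -0.2, -0.4]
finger_gap: 59.8
clock: 8.95
position: [583.3, -46.8, 7.0]
orientation: [1.687, 2.648, -0.002]
ft_force: [1.1, -3.5, 1.0]
finger_gap: 60.2
clock: 9.12
position: [583.4, -45.7, 6.5]
orientation: [-1.686, -2.65, -0.0]
ft_force: [-0.4, 0.3, 0.4]
finger_gap: 59.9
plate 78114 z 23.7 [561.4  -2.2] [100.9 118.9] 25.06
plate 1359 z 23.9 [550.3  19.1] [100.  134.6] 25.27
```

View pics/wrist3.png

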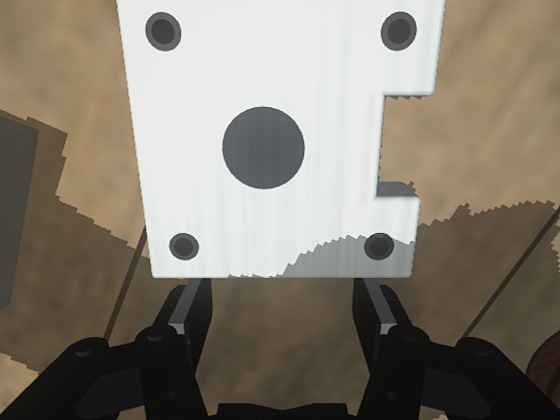

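```bash
cat >> geo.py <<'E'
def px(T,u,v,z,name="wrist"):
    K=np.array(camera_model(name)["intrinsics"]); r_=T[:3,:3]@np.array([(u-K[0,2])/K[0,0],(v-K[1,2])/K[1,1],1]); o=T[:3,3]
    return (o+r_*(z-o[2])/r_[2])[:2]
E
python3 - <<'E'
from geo import *
T=cam2w("wrist"); P=[px(T,*q,24) for q in [(263,148),(154,277),(411,277),(125,60),(440,60)]]; print(np.array(P))
e=P[2]-P[1]; print(np.hypot(*e),np.degrees(np.arctan2(e[1],e[0]))); print(readout.read_state()["position"])
E
```

```text
[[550.13   8.35]
 [532.63 -53.84]
 [620.89 -12.62]
 [499.93  15.24]
 [588.94  56.75]]
97.41510773176296 25.029650782611434
[583.59 -46.35   6.24]
```

```bash
python3 -m pendant '[{"slide":[-0.12,0.25,0],"turn":0},{"slide":[-0.24,0.5,0],"turn":0},{"slide":[-0.02,0.85,0],"turn":3},{"slide":[0.21,1.2,0],"turn":6.5},{"slide":[0.4,1.55,0],"turn":10},{"slide":[0.58,1.9,0],"turn":13},{"slide":[0.58,1.9,0],"turn":13}]'
python3 - <<'E'
from geo import *
p,d,T=snap("wrist"); save(p,"wrist4.png"); C=cloud("wrist",d,T)
g=(p.min(-1)>150)&(C[...,2]>18); P=C[g][:,:2].astype(np.float32); print(cv2.minAreaRect(P)); np.savez("w4.npz",T=T,d=d,p=p)
print(np.degrees(np.arctan2(*R.from_rotvec(readout.read_state()["orientation"]).as_matrix()[[1,0],1])))
E
```

```text
clock: 9.8
position: [595.4, -29.2, 7.1]
orientation: [1.376, 2.814, 0.004]
ft_force: [10.0, -4.9, -2.3]
finger_gap: 60.2
((559.3031005859375, 19.19525909423828), (103.06173706054688, 96.26380920410156), 37.93903350830078)
37.79028214887748
```

View pics/wrist4.png

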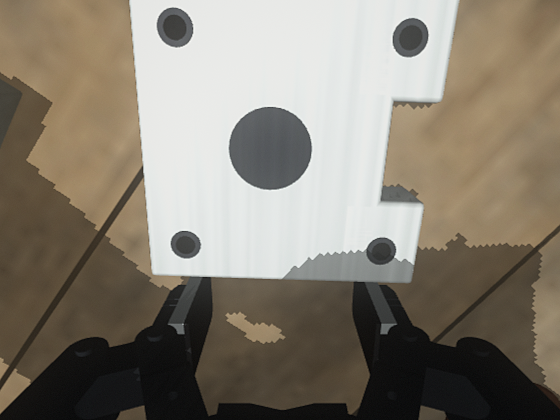

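```bash
python3 - <<'E'
from geo import *
T=np.load("w4.npz")["T"]
P=[px(T,*q,24) for q in [(152,275),(411,281),(270,148),(132,10),(440,100)]]; print(np.array(P))
e=P[1]-P[0]; print(np.hypot(*e),np.degrees(np.arctan2(e[1],e[0])))
c=P[2]; a=np.degrees(np.arctan2(e[1],e[0])); 
th=np.radians(a-90); M=np.array([[np.cos(th),-np.sin(th)],[np.sin(th),np.cos(th)]])
print("post in plate",M.T@(np.array([509.3,63.1])-c), "theta",a)
E
```

```text
[[546.29 -47.61]
 [626.11  10.85]
 [552.37  18.34]
 [494.7   25.93]
 [586.4   64.52]]
98.93945602906456 36.2214821803535
post in plate [-61.56  -8.3 ] theta 36.2214821803535
```

```bash
python3 -m pendant '[{"slide":[0.2,0.3,0],"turn":2},{"slide":[0.4,0.55,0],"turn":4},{"slide":[0.6,0.8,0],"turn":6},{"slide":[0.8,1.05,0],"turn":9},{"slide":[0.8,1.05,0],"turn":9}]'
python3 - <<'E'
from geo import *
p,d,T=snap("wrist"); save(p,"wrist5.png"); C=cloud("wrist",d,T)
g=((p.min(-1)>150)&(abs(C[...,2]-24)<4)).astype(np.uint8)
l=cv2.connectedComponentsWithStats(g); k=1+np.argmax(l[2][1:,4]); 
h=cv2.minAreaRect(C[l[1]==k][:,:2].astype(np.float32)); print(h)
print(np.degrees(np.arctan2(*R.from_rotvec(readout.read_state()["orientation"]).as_matrix()[[1,0],1])))
hc=cv2.HoughCircles(cv2.cvtColor(p,cv2.COLOR_RGB2GRAY),cv2.HOUGH_GRADIENT,1,100,param1=100,param2=25,minRadius=33,maxRadius=48); print(hc,px(T,*hc[0,0,:2],24))
# bottom edge of plate
u=np.arange(215,350,5); v=[np.flatnonzero(g[:,x]).max() for x in u]; s=np.polyfit(u,v,1); A=px(T,215,np.polyval(s,215),24);B=px(T,350,np.polyval(s,350),24); e=B-A; print(s,"plate yaw",np.degrees(np.arctan2(e[1],e[0])))
E
```

```text
clock: 10.27
position: [606.1, -19.3, 7.8]
orientation: [1.151, 2.908, 0.006]
ft_force: [14.2, -5.0, -1.9]
finger_gap: 59.9
((561.7955322265625, 26.024494171142578), (99.95630645751953, 97.1385726928711), 43.184059143066406)
46.690924198327956
[[[274.5 143.5  40.9]]] [556.16  23.34]
[ -0.13 305.84] plate yaw 54.871198775956636
```

```bash
python3 -m pendant '[{"slide":[1,-1.1,0],"turn":0},{"slide":[2.2,-2.4,0],"turn":0},{"slide":[2.2,-2.4,3],"turn":0},{"slide":[2.2,-2.4,7],"turn":0},{"slide":[1,-2.4,10],"turn":-7},{"slide":[-1,-3,12],"turn":-14},{"slide":[-4,-3,14],"turn":-21},{"slide":[-8,-3,15],"turn":-28}]' 5.0
python3 -m pendant '[{"slide":[-3,-1,3],"turn":-7},{"slide":[-6,-2,6],"turn":-14},{"slide":[-6,-2,6],"turn":-21},{"slide":[-6,-2,6],"turn":-28},{"slide":[-6,-2,6],"turn":-35},{"slide":[-6,-2,6],"turn":-42},{"slide":[-6,-2,6],"turn":-49},{"slide":[-6,-2,6],"turn":-56}]'
python3 - <<'E'
from geo import *
st=readout.read_state(); print(st["q"],np.degrees(np.arctan2(*R.from_rotvec(st["orientation"]).as_matrix()[[1,0],1])))
for n in ("top","wrist"):
    p,d,T=snap(n); C=cloud(n,d,T); save(p,n+"6.png"); np.savez(n+"6.npz",p=p,d=d,T=T)
    rect(C,d,(557,24),76,20,28,"plate")
    print([(a["conf"],w(T,a["location"])) for a in pinpoint(n,"plate_notch")])
E
```

```text
clock: 10.98
position: [519.7, -45.7, 158.4]
orientation: [1.832, 2.547, 0.009]
ft_force: [0.6, 0.9, -0.2]
finger_gap: 49.7
clock: 11.65
position: [457.3, -66.1, 216.3]
orientation: [-2.815, -1.394, -0.001]
ft_force: [-0.2, -0.2, 0.8]
finger_gap: 49.8
[ 0.38  0.54 -0.52  2.05  0.43  0.66 -1.07] -37.31319571289563
plate 1291 z 23.9 [552.9  32.7] [ 99.8 123.4] 42.49
[(0.93, array([721.11, 435.18,  30.03])), (0.75, array([311.09, 254.91,  25.  ])), (0.68, array([599.52,  57.99,  21.9 ])), (0.43, array([565.05,  25.05,  -0.45]))]
plate 9596 z 23.7 [543.4  21.8] [ 69.2 117.3] 42.7
[]
```

```bash
python3 -m pendant '[{"slide":[2.5,2,-3],"turn":-5},{"slide":[4.6,3.75,-6],"turn":-10.2},{"slide":[4.6,3.75,-10],"turn":-10.2},{"slide":[4.6,3.75,-14],"turn":-10.2},{"slide":[4.6,3.75,-17.5],"turn":-10.2},{"slide":[4.6,3.75,-20],"turn":-10.2},{"slide":[4.6,3.75,-20.9],"turn":-10.2},{"slide":[4.6,3.75,-20.9],"turn":-10.2}]'
python3 -m pendant '[{"slide":[0,0,0],"turn":0},{"slide":[0,0,0],"turn":0}]'
python3 - <<'E'
from geo import *
st=readout.read_state(); print(np.degrees(np.arctan2(*R.from_rotvec(st["orientation"]).as_matrix()[[1,0],1])))
p,d,T=snap("wrist"); save(p,"wrist7.png")
E
```

```text
clock: 12.52
position: [502.1, -28.4, 5.3]
orientation: [-2.922, -1.15, 0.006]
ft_force: [0.3, -0.0, 0.4]
finger_gap: 50.0
clock: 12.68
position: [504.6, -28.8, 8.7]
orientation: [2.924, 1.147, 0.004]
ft_force: [0.3, -0.2, -0.2]
finger_gap: 50.1
-47.16613373680194
```

View pics/wrist7.png

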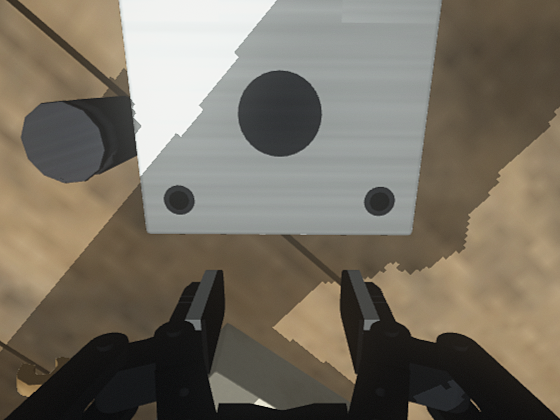

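```bash
python3 - <<'E'
from geo import *
c0=np.array([560.8,24.]);c1=np.array([602.2,147.4]);y0,y1=42.5,94.
ch=c1-c0;L=np.hypot(*ch);D=np.radians(y1-y0);rad=L/2/np.sin(D/2);h0=np.arctan2(ch[1],ch[0])-D/2
t0=readout.read_state()["position"][:2]
for s in np.linspace(0,1,13):
    h=h0+D*s; c=c0+rad*np.array([np.sin(h)-np.sin(h0),-np.cos(h)+np.cos(h0)]); y=np.radians(y0+(y1-y0)*s)
    t=c-64*np.array([np.cos(y),np.sin(y)]); print(round(s,2),np.round((t-t0)/10,2),"turn",round(np.degrees(y)-y0,1),"TCP",t.round(1))
E
```

```text
0.0 [0.89 0.97] turn 0.0 TCP [513.6 -19.2]
0.08 [1.98 1.47] turn 4.3 TCP [524.5 -14.3]
0.17 [3.03 2.04] turn 8.6 TCP [535.   -8.6]
0.25 [4.03 2.68] turn 12.9 TCP [545.1  -2.1]
0.33 [4.98 3.4 ] turn 17.2 TCP [554.6   5.1]
0.42 [5.88 4.2 ] turn 21.5 TCP [563.5  13. ]
0.5 [6.71 5.05] turn 25.8 TCP [571.9  21.5]
0.58 [7.48 5.97] turn 30.0 TCP [579.6  30.7]
0.67 [8.18 6.94] turn 34.3 TCP [586.5  40.4]
0.75 [8.8  7.96] turn 38.6 TCP [592.8  50.6]
0.83 [9.35 9.02] turn 42.9 TCP [598.2  61.2]
0.92 [ 9.81 10.12] turn 47.2 TCP [602.9  72.2]
1.0 [10.19 11.25] turn 51.5 TCP [606.7  83.6]
```

```bash
python3 -m pendant '[{"slide":[0.9,0.95,0],"turn":0},{"slide":[2.0,1.47,0],"turn":4.3},{"slide":[3.03,2.04,0],"turn":8.6},{"slide":[4.03,2.68,0],"turn":12.9},{"slide":[4.98,3.4,0],"turn":17.2},{"slide":[5.88,4.2,0],"turn":21.5},{"slide":[6.7,5.05,0],"turn":25.8},{"slide":[6.7,5.05,0],"turn":25.8}]'
python3 - <<'E'
from geo import *
st=readout.read_state(); print(np.degrees(np.arctan2(*R.from_rotvec(st["orientation"]).as_matrix()[[1,0],1])))
for n in ("top","wrist"):
    p,d,T=snap(n); C=cloud(n,d,T); save(p,n+"8.png"); np.savez(n+"8.npz",p=p,d=d,T=T)
    m=(p.min(-1)>90)&(abs(C[...,2]-24)<4)&(np.hypot(C[...,0]-596,C[...,1]-80)<85); h=cv2.minAreaRect(C[m][:,:2].astype(np.float32)); print(n,m.sum(),h)
    print([(round(a["conf"],2),w(T,a["location"])) for a in pinpoint(n,"plate_notch")+pinpoint(n,"square_plate")])
E
```

```text
clock: 13.4
position: [573.2, 23.0, 9.1]
orientation: [2.592, 1.773, 0.009]
ft_force: [0.8, 0.8, 0.2]
finger_gap: 50.1
-21.258607532787227
top 973 ((600.9728393554688, 83.50751495361328), (99.65995788574219, 122.31303405761719), 77.66837310791016)
[(0.94, array([312.71, 256.16,  25.38])), (0.85, array([719.68, 435.51,  28.25])), (0.74, array([609.01, 125.57,  20.04])), (0.76, array([597.89,  80.43,   0.48])), (0.64, array([365.25, 262.64,   3.75])), (0.6, array([671.98, 414.14,   1.64]))]
wrist 72074 ((593.043212890625, 77.95187377929688), (94.00288391113281, 100.57429504394531), 69.36234283447266)
[(0.96, array([592.63,  81.06,   1.32]))]
```

View pics/wrist8.png

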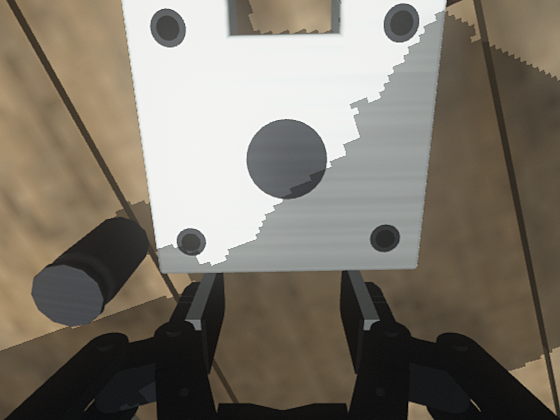

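```bash
python3 - <<'E'
from geo import *
T=np.load("wrist8.npz")["T"]; P=[px(T,*q,24) for q in [(161,274),(417,269),(287,159)]]
e=P[1]-P[0]; a=np.degrees(np.arctan2(e[1],e[0]))+90; print(np.array(P),np.hypot(*e),"yaw",a)
st=readout.read_state(); t0=st["position"][:2]; f=np.degrees(np.arctan2(*R.from_rotvec(st["orientation"]).as_matrix()[[1,0],1]))+90
m=(P[0]+P[1])/2; u=np.radians(a); c0=m+50*np.array([np.cos(u),np.sin(u)]); print("centre est",c0,"fork yaw",f)
c0=(c0+P[2])/2
o=c0-t0; o=np.array([o@[np.cos(u),np.sin(u)],o@[np.sin(u),-np.cos(u)]]); print("offset fwd,lateral",o)
# continue: start pose c0,yaw f; end fence(-54,-70), yaw 94
th=np.radians(4);M=np.array([[np.cos(th),-np.sin(th)],[np.sin(th),np.cos(th)]])
c1=np.array([651.2,221])+M@[-55,-74]
ch=c1-c0;L=np.hypot(*ch);D=np.radians(94-a);rad=L/2/np.sin(D/2);h0=np.arctan2(ch[1],ch[0])-D/2; print("c0",c0,"c1",c1,"h0",np.degrees(h0),"yaw",a)
for s in np.linspace(0,1,7):
    h=h0+D*s; c=c0+rad*np.array([np.sin(h)-np.sin(h0),-np.cos(h)+np.cos(h0)]); y=u+D*s
    t=c-o[0]*np.array([np.cos(y),np.sin(y)])-o[1]*np.array([np.sin(y),-np.cos(y)]); print(np.round((t-t0)/10,2),"turn",round(np.degrees(y)-f,1),t.round(1))
E
```

```text
[[531.35  51.61]
 [623.28  17.63]
 [592.46  75.43]] 98.01156888209496 yaw 69.71481107068931
centre est [594.65  81.52] fork yaw 68.54703946666949
offset fwd,lateral [62.11  2.05]
c0 [593.56  78.47] c1 [601.5  143.34] h0 70.87825048292105 yaw 69.71481107068931
[0. 0.] turn 1.2 [570.1  20.9]
[0.73 0.9 ] turn 5.2 [577.4  29.9]
[1.4  1.84] turn 9.3 [584.1  39.4]
[2.01 2.84] turn 13.3 [590.2  49.3]
[2.53 3.87] turn 17.4 [595.4  59.6]
[2.99 4.94] turn 21.4 [600.   70.3]
[3.37 6.03] turn 25.5 [603.8  81.2]
```

```bash
python3 -m pendant '[{"slide":[0.73,0.9,0],"turn":4.5},{"slide":[1.4,1.84,0],"turn":9},{"slide":[2.01,2.84,0],"turn":13.3},{"slide":[2.53,3.87,0],"turn":17.4},{"slide":[2.99,4.94,0],"turn":21.4},{"slide":[3.37,6.03,0],"turn":25.5},{"slide":[3.37,6.03,0],"turn":25.5},{"slide":[3.37,6.03,0],"turn":25.5}]'
python3 - <<'E'
from geo import *
st=readout.read_state(); print(st["position"],np.degrees(np.arctan2(*R.from_rotvec(st["orientation"]).as_matrix()[[1,0],1])))
for n in ("top","wrist"):
    p,d,T=snap(n); C=cloud(n,d,T); save(p,n+"9.png"); np.savez(n+"9.npz",p=p,d=d,T=T)
    print([(round(a["conf"],2),w(T,a["location"])) for a in pinpoint(n,"plate_notch")+pinpoint(n,"square_plate")])
E
```

```text
clock: 14.37
position: [603.9, 82.2, 7.2]
orientation: [-2.142, -2.298, -0.0]
ft_force: [-0.5, -0.1, -0.1]
finger_gap: 50.1
[603.9   82.16   7.2 ] 4.028349209787593
[(0.92, array([317.69, 257.58,  23.39])), (0.88, array([719.76, 433.07,  25.35])), (0.81, array([596.31, 193.28,  22.5 ])), (0.82, array([602.35, 144.3 ,   1.32])), (0.68, array([365.57, 264.03,   2.78])), (0.56, array([671.74, 411.97,   4.56]))]
[]
```

View pics/wrist9.png

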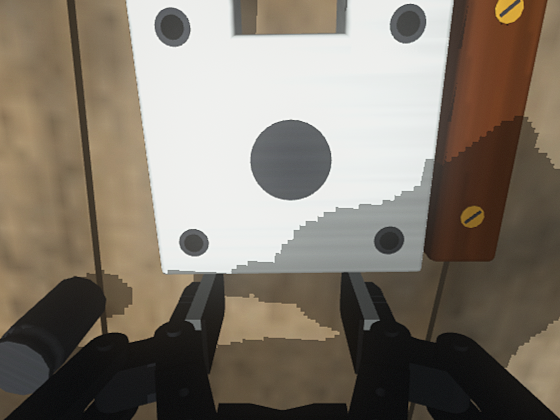

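```bash
cat > fr.py <<'E'
from geo import *
th=np.radians(4.0);M=np.array([[np.cos(th),-np.sin(th)],[np.sin(th),np.cos(th)]]); F0=np.array([651.2,221.])
def fence(q): return M.T@(np.asarray(q)[:2]-F0)
E
python3 - <<'E'
from fr import *
T=np.load("wrist9.npz")["T"]
for q,z in [((291,160),24),((163,272),24),((422,270),24),((437,150),24),((426,258),18),((460,30),18)]: print(q,fence(px(T,*q,z)))
print("tcp",fence(readout.read_state()["position"]))
E
```

```text
(291, 160) [-55.18 -77.33]
(163, 272) [-103.44 -120.42]
(422, 270) [  -5.18 -119.48]
(437, 150) [ -5.76 -73.87]
(426, 258) [  -1.73 -117.43]
(460, 30) [ -1.17 -36.32]
tcp [ -56.81 -136.12]
```

```bash
python3 -m pendant '[{"slide":[-0.05,0.7,0],"turn":0},{"slide":[-0.1,1.3,0],"turn":0},{"slide":[-0.12,1.7,0],"turn":0},{"slide":[-0.13,1.9,0],"turn":0},{"slide":[-0.13,1.9,0],"turn":0}]'
python3 -m pendant '[{"slide":[-0.01,0.2,0],"turn":0},{"slide":[-0.03,0.4,0],"turn":0},{"slide":[-0.04,0.6,0],"turn":0},{"slide":[-0.05,0.75,0],"turn":0},{"slide":[-0.05,0.75,0],"turn":0},{"slide":[-0.05,0.75,0],"turn":0}]'
python3 - <<'E'
from fr import *
print("tcp",fence(readout.read_state()["position"]))
p,d,T=snap("top"); C=cloud("top",d,T); save(p,"top10.png"); np.savez("top10.npz",p=p,d=d,T=T)
print([(round(a["conf"],2),fence(w(T,a["location"]))) for a in pinpoint("top","plate_notch")+pinpoint("top","square_plate")])
E
```

```text
clock: 15.08
position: [602.8, 102.4, 7.3]
orientation: [-2.138, -2.301, -0.001]
ft_force: [0.6, -0.5, 0.2]
finger_gap: 50.3
clock: 15.58
position: [602.7, 105.8, 7.3]
orientation: [2.14, 2.296, -0.005]
ft_force: [-0.2, -5.8, 2.1]
finger_gap: 50.0
tcp [ -56.45 -111.53]
[(0.79, array([-52.46,  -1.81])), (0.67, array([ 84.86, 207.28])), (0.57, array([-334.6 ,   57.86])), (0.98, array([-281.3 ,   61.22])), (0.88, array([ 34.72, 189.59])), (0.65, array([-53.52, -49.78]))]
```

```bash
python3 -m pendant '[{"slide":[0.1,-1.5,0],"turn":0},{"slide":[0.2,-3,0],"turn":0},{"slide":[0.2,-3,4],"turn":0},{"slide":[-1,-3,8],"turn":7},{"slide":[-4,-1,9],"turn":14},{"slide":[-7.5,2,9],"turn":21},{"slide":[-7.5,5.2,9],"turn":28},{"slide":[-7.5,5.2,9],"turn":35}]'
python3 -m pendant '[{"slide":[0,0,0],"turn":7},{"slide":[0,0,0],"turn":14},{"slide":[0,0,0],"turn":21},{"slide":[0,0,0],"turn":28},{"slide":[0,0,0],"turn":35},{"slide":[0,0,0],"turn":42},{"slide":[0,0,0],"turn":49},{"slide":[0,0,0],"turn":55}]'
python3 - <<'E'
from fr import *
st=readout.read_state()
print("tcp",st["position"],fence(st["position"]),st["q"][6],np.degrees(np.arctan2(*R.from_rotvec(st["orientation"]).as_matrix()[[1,0],1])))
p,d,T=snap("wrist"); C=cloud("wrist",d,T); save(p,"wrist11.png"); np.savez("w11.npz",p=p,d=d,T=T)
E
```

```text
clock: 16.4
position: [524.5, 171.3, 99.5]
orientation: [-1.322, -2.846, -0.017]
ft_force: [1.4, 2.0, 0.6]
finger_gap: 50.2
clock: 17.07
position: [527.3, 161.6, 97.5]
orientation: [-0.123, 3.139, 0.004]
ft_force: [-0.4, -0.2, -0.0]
finger_gap: 49.9
tcp [527.32 161.64  97.47] [-127.71  -50.57] 0.3130685148233701 94.48613389487703
```

View pics/wrist11.png

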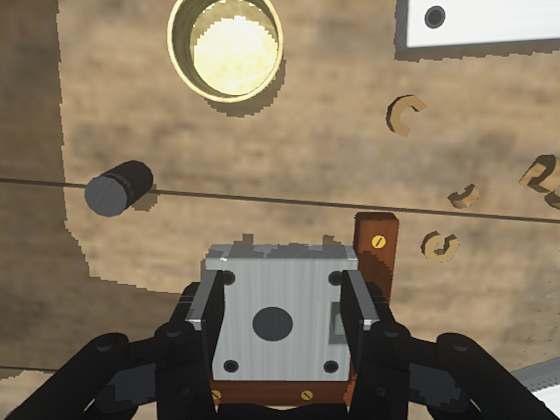

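```bash
python3 -m pendant '[{"slide":[0,-0.35,-3],"turn":-0.5},{"slide":[0,-0.35,-6],"turn":-0.5},{"slide":[0,-0.35,-8],"turn":-0.5},{"slide":[0,-0.35,-9],"turn":-0.5},{"slide":[0,-0.35,-9],"turn":-0.5}]'
python3 -m pendant '[{"slide":[0.5,0.03,0],"turn":0},{"slide":[1,0.07,0],"turn":0},{"slide":[1.3,0.09,0],"turn":0},{"slide":[1.6,0.11,0],"turn":0},{"slide":[1.8,0.13,0],"turn":0},{"slide":[1.8,0.13,0],"turn":0}]'
python3 - <<'E'
from fr import *
st=readout.read_state()
print("tcp",st["position"],fence(st["position"]),st["ft_force"])
E
```

```text
clock: 17.53
position: [526.2, 156.9, 5.5]
orientation: [0.097, -3.137, 0.0]
ft_force: [-0.5, 0.5, -0.9]
finger_gap: 49.9
clock: 18.03
position: [545.5, 158.5, 7.8]
orientation: [-0.099, 3.14, 0.001]
ft_force: [-2.6, 0.2, 1.2]
finger_gap: 49.7
tcp [545.48 158.54   7.81] [-109.82  -54.93] [-2.64  0.15  1.16]
```

```bash
python3 -m pendant '[{"slide":[0.2,0.01,0],"turn":0},{"slide":[0.4,0.03,0],"turn":0},{"slide":[0.4,0.03,0],"turn":0},{"slide":[0.4,0.03,0],"turn":0}]'
python3 - <<'E'
from fr import *
st=readout.read_state()
print("tcp",fence(st["position"]),st["ft_force"])
p,d,T=snap("top"); save(p,"top12.png"); np.savez("top12.npz",p=p,d=d,T=T)
print([(round(a["conf"],2),fence(w(T,a["location"]))) for a in pinpoint("top","plate_notch")+pinpoint("top","square_plate")])
E
```

```text
clock: 18.37
position: [545.6, 158.4, 7.3]
orientation: [0.102, -3.134, 0.001]
ft_force: [-11.3, -0.0, 8.3]
finger_gap: 49.6
tcp [-109.75  -55.08] [-11.28  -0.01   8.31]
[(0.89, array([-333.99,   54.81])), (0.83, array([ 84.53, 207.25])), (0.79, array([ 32.  , 193.02])), (0.69, array([-285.47,   60.22]))]
```

```bash
python3 -m pendant '[{"slide":[-1.5,-0.1,0],"turn":0},{"slide":[-3,-0.2,0],"turn":0},{"slide":[-3,-0.2,4],"turn":0},{"slide":[-3,-0.2,8],"turn":0},{"slide":[-3,-0.2,12],"turn":0},{"slide":[-1,-0.2,16],"turn":0},{"slide":[2,-0.2,19],"turn":0},{"slide":[5,-0.2,21],"turn":0}]'
python3 -m pendant '[{"slide":[3,0,2],"turn":0},{"slide":[6,0,3],"turn":0},{"slide":[6,0,3],"turn":0},{"slide":[6,0,3],"turn":0},{"slide":[6,0,3],"turn":0}]'
cat > chk.py <<'E'
from fr import *
st=readout.read_state(); print("tcp",st["position"],st["clock"])
p,d,T=snap("wrist"); C=cloud("wrist",d,T); save(p,"wrist13.png"); np.savez("w13.npz",p=p,d=d,T=T)
m=(C[...,2]>13)&(C[...,2]<20.8)&(d>0)
mx=m&(C[...,0]>640)&(C[...,0]<700); my=m&(C[...,1]>208)&(C[...,1]<265)&(C[...,0]>515)
kx=edge(C,mx,1,110,200,1); ky=edge(C,my,0,530,580,1); print("outer edges yaw",-np.degrees(kx[0][0]),np.degrees(ky[0][0]))
A=np.array([[1,-kx[0][0]],[-ky[0][0],1]]); oc=np.linalg.solve(A,[kx[0][1],ky[0][1]]); print("outer corner in fence (26,26)?",fence(oc))
h=rect(C,d,(605,168),80,21.2,28,"plate"); print("plate fence",fence(h[0]))
h=rect(C,d,(605,168),200,12,20.5,"fence")
print([(a["conf"],fence(w(T,a["location"]))) for t in("plate_notch","square_plate","key_tip") for a in pinpoint("wrist",t)])
E
python3 chk.py
```

```text
clock: 19.18
position: [600.9, 156.8, 221.5]
orientation: [-0.101, 3.136, 0.002]
ft_force: [2.2, 0.0, -0.7]
finger_gap: 49.9
clock: 19.6
position: [658.8, 156.3, 246.7]
orientation: [0.1, -3.139, 0.001]
ft_force: [0.5, 0.6, 0.8]
finger_gap: 50.1
tcp [658.79 156.28 246.66] 19.6
outer edges yaw 3.637503122692134 4.695585698846613
outer corner in fence (26,26)? [25.59 24.9 ]
plate 10422 z 23.6 [604.9 174. ] [ 99.6 116. ] 3.65
plate fence [-49.51 -43.63]
fence 7912 z 17.5 [618.5 216.9] [260.7 282.2] 9.06
[(0.81, array([ 83.05, 209.78])), (0.77, array([ 37.07, 191.8 ])), (0.86, array([-50.19, -12.95]))]
```

View pics/wrist13.png

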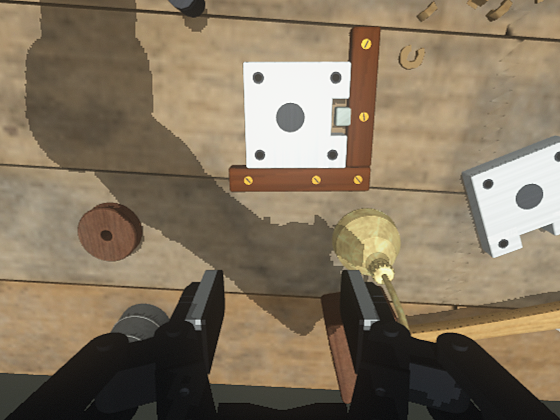

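```bash
cat > chk2.py <<'E'
from fr import *
f=np.load("w13.npz"); p,d,T=f["p"],f["d"],f["T"]; C=cloud("wrist",d,T)
m=(C[...,2]>15)&(d>0)&(np.hypot(C[...,0]-605,C[...,1]-168)<85)&(p.min(-1)>120)&(p.max(-1).astype(int)-p.min(-1)<30)
l=cv2.connectedComponentsWithStats(m.astype(np.uint8)); k=1+np.argmax(l[2][1:,4])
h=cv2.minAreaRect(C[l[1]==k][:,:2].astype(np.float32)); print(h,"fence",fence(h[0])); print(np.array([fence(q) for q in cv2.boxPoints(h)]))
g=cv2.resize(p[10:210,210:410],(800,800),interpolation=cv2.INTER_CUBIC)[:, :]; save(cv2.resize(g,(600,600)),"crop14.png")
E
python3 chk2.py
```

```text
((604.6654052734375, 166.889892578125), (98.66372680664062, 101.40313720703125), 3.7997353076934814) fence [-50.2  -50.73]
[[ -99.35    0.14]
 [ -99.7  -101.26]
 [  -1.04 -101.61]
 [  -0.69   -0.2 ]]
```

View pics/crop14.png

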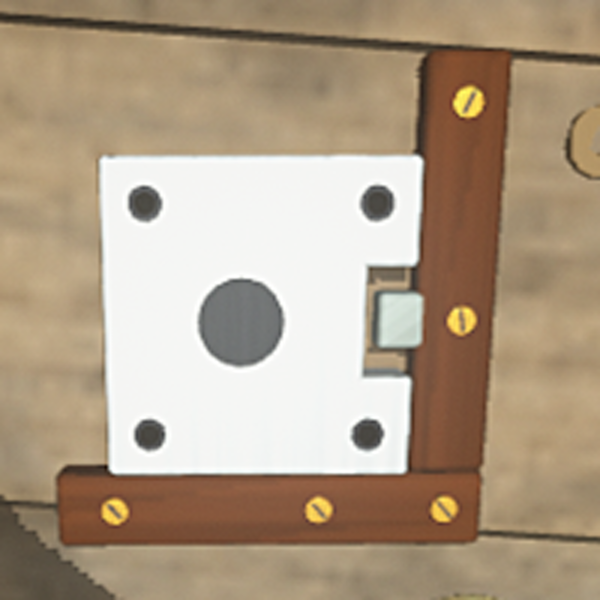

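```bash
python3 - <<'E'
from fr import *
p,d,T=snap("top"); C=cloud("top",d,T); rect(C,d,(443,-72),62,28,42,"box")
for t in ("brass_tin","sheave","oil_can"): print(t,[(round(a["conf"],2),w(T,a["location"])) for a in pinpoint("top",t)[:1]])
m=(C[...,2]>15)&(d>0)&(np.hypot(C[...,0]-605,C[...,1]-168)<80)&(p.min(-1)>120)&(p.max(-1).astype(int)-p.min(-1)<30)
h=cv2.minAreaRect(C[m][:,:2].astype(np.float32)); print(m.sum(),h,fence(h[0]))
st=readout.read_state(); print(st["ft_force"],st["joint_vel"],st["clock"]); print(r.close_job())
E
```

```text
box 789 z 34.5 [443.  -72.3] [57. 88.] 4.23
brass_tin [(0.72, array([429.51, 120.23,  -0.29]))]
sheave [(0.24, array([730.86, 249.96,  -3.13]))]
oil_can [(0.84, array([736.27, 248.14,  -1.25]))]
1304 ((605.787841796875, 165.78077697753906), (102.96943664550781, 101.79032135009766), 3.020017623901367) [-49.15 -51.92]
[-0.18  0.29 -0.73] [-0.    0.   -0.   -0.01  0.    0.    0.  ] 20.0
the job is handed in; nothing more can be done
None
```

The job is done and handed in at 20.0 s of the 72 s allowed. No verdict came back, so the results below are my own camera and force checks.

- **Cardboard box:** I lifted it out of the fence, set it down and let go of it at about (443, -72) mm. That is about 36 cm from the fence's inner corner. The last top-camera picture showed it flat, with its top at 34.5 mm.
- **Quarter turn on the post:** I pushed the plate against the post with the open fingers. From 11 to 15 N showed at the wrist while the plate stood about 58 to 51 degrees from home. I then swung it round by its notch-opposite side and pushed it against one leg, then the other. I never gripped or lifted it.
- **Plate at home:**

| Check | x, y in the fence's frame (mm; home is -50, -50) | Angle off square |
|---|---|---|
| Wrist close-up | (-50.2, -50.7) | about 0.2 degrees |
| Top camera (coarser) | (-49.2, -51.9) | about 1 degree |

  Both are inside the limits. The close-up showed the steel key inside the notch.
- **Bystanders:** The brass tin and oil can measured within about 4 mm of their first positions, which is the network's accuracy. In the last check the network missed the pulley wheel and gave a low-confidence hit on the oil can instead. A wrist picture taken after the last push showed the wheel lying flat and apparently undisturbed; nothing came near it.
- **Arm at hand-in:** It stood clear above the work, touching nothing.

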